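Uncouple the trolley tongue from its ball

ROBOT

A 6-joint arm with a two-finger parallel gripper is mounted at the origin on the work surface. World frame = base frame: x ahead of the robot, y to its left, z up, the work surface at z = 0. Lengths are in mm, angles in rad, forces in N, time in s.
With the tool pointing down it reaches from about 350 to 975 mm from the base axis. Payload 7.1 kg.
Tool frame: the origin (TCP) lies at the very end of the fingers, on their centre line; the grasp point (between the pads) lies 19 mm behind it; z points along the fingers, y is the line along which they close (so a half turn about z gives the same grasp; the last joint's range is limited). The gripper opens to 88 mm and grips with 3 to 60 N. Pads are 20 mm wide; open, the fingers measure 115 mm over their backs; the gripper's body (75 mm by 178 mm) begins 61 mm behind the grasp point.
Start: joints at [-1.185, 0.423, 1.63, -0, 1.089, -0.019], TCP at [246.162, -574.464, 222.675] pointing down, gripper open.
Joint ranges: [-3, 3], [-0.9, 2.11], [0.09, 2.58], [-1.31, 4.45], [0.11, 2.69], [-2.54, 2.54]. Speed limits (rad/s): [2.39, 2.39, 3.01, 3.14, 3.14, 3.14].

INTERFACE

Orientations are given as a rotation vector (axis times angle).
In Python, from workcell import sensors, imaging, close_job gives the robot as it stands. The module is installed in compiled form; this text tells all that it offers.
- The arm moves only by the tool servo_tool, never from a script. Its argument "steps" is a list of rows, each a list of 3 entries, a list of its own where there are three numbers: the shift along the world's x, y, z in m, then the turn, a rotation vector about the world's x, y, z in degrees, then the opening, from -1 (shut) to 1 (fully open). A call has exactly 8 rows; each row shifts and turns the commanded pose from where the row before left it; what a row does not reach is not made up. A row lasts 1/12 s, in which the tool goes at most 41.7 mm and 7.16 degrees, less where a joint would pass 70% of its speed; a pose out of reach is approached as far as the arm can. A call is refused whole if a number of a shift passes 0.0417 or a number of a turn 7.16, either way. A call with a gripper value outside its range is refused whole. The fingers move at their own pace and stop on an object; the grip force is fixed at half the most. Time passes only in rows, so rows that do not move let the fingers close, or fill a call up. It gives the time, the measured TCP pose, the force, the opening and the grip force at its end, in the units of the state.
- sensors.get_obs(): the state, without advancing time (a new reading comes with each control period).
- imaging.get_image(name): name is "scene" or "top" or "wrist"; returns a dict with "color" (384x512x3 uint8, blue, green, red), "range_z" (384x512 float32, mm along the optical axis (not along the pixel's ray), 0 where there is no reading), "vertical_fov" (degrees; the focal length in pixels is half the picture's height over the tangent of half this angle, whatever the lens; pixels are square), "cx", "cy" (the principal point, pixels), "rvec" (rotation vector, rad) and "tvec" (3), from world to camera coordinates, as OpenCV has them; the wrist camera has in their place "tool_from_camera" (4x4, takes a point from camera to tool coordinates, whose origin is the TCP and whose axes are the flange's). Camera axes: x right, y down, z forward; pixel columns grow to the right and rows downward; lengths in mm; the calibration is good to about 2 mm. The wrist camera is an equidistant fisheye: a pixel r from the principal point sees the ray r / f radians off the axis. A picture is of the moment at which its call begins: read the wrist's pose just before it.
- close_job(): hands the job in; it is judged then, once.
The state is a dict: "t": time; "qpos": joint angles; "qvel": joint speeds; "joint_torque": joint torques, N m; "ee_pos": TCP position; "orientation": TCP orientation; "ft_force": force on the tool from outside, world axes, zero at the start; "moment": the same for the moment, N m; "width": finger opening in mm; "grasp_force": force on a finger pad.
Only numpy, scipy, OpenCV 4.12 (cv2) and the standard library are available. Lean on these libraries where they do the work, as an engineer would, in place of code of your own. Each camera call takes 0.05 s, during which the arm holds its last target. There are 200 camera calls.

TASK

Uncouple the trolley's tongue stub from the ball on the bench mount: first slide the transport lock knob on top of the tongue fully back to its end stop, then pull the spring latch beside the coupler sideways, away from the tongue, and keep it pulled while you lift the coupler up off the ball. Raise it until there are at least 2 cm of clear air between the ball and the coupler's open mouth, and finish while still holding it up there, quite still, in the gripper: do not let go or set it down. Leave the wrench, the mug and the tray where they are.

Things in the scene. Friction and masses are not known exactly. Their poses are not given: they have to be found in the camera images.
- hitch: fixed mount: dark steel base plate 400 x 130 x 10 mm with an upright ball (40 mm dia., centre 62 mm, top 82 mm, 32 mm flat shoulder under it at 50 mm, neck 16 mm) near its robot-side end and a hinge bracket. Origin: on the bench under the ball's centre. x runs along the tongue from ball to hinge (away from the robot, yaw up to +-0.5), y left, z up; offsets below use these axes, tongue down
- ball_top (a point): top of the fixed ball, on its axis, 82 mm above the bench
- tongue: grey tongue bar 40 mm wide, top at 90 mm, with a square aluminium coupler housing (64 x 64 mm, top at 91 mm, rim at 52 mm) over the ball; 0.4 to 0.85 kg. Origin: on its hinge axis, 280 mm in x from the ball's axis, 70 mm up. Only turns about this hinge (level y axis): the coupler swings up to 0.6 rad, 28 mm per 0.1 rad, and falls back if let go. Carries latch and lock (0.15 kg)
- coupler_mouth (a point): centre of the coupler housing's open underside (rim): on the ball's axis, 30 mm below the ball's top with the tongue down; 20 mm above it when the tongue is turned up about 0.18 rad (0.25 is comfortable)
- latch (a joint): spring latch on the coupler's left (+y) side: 0 = closed (keeper plate under the ball's shoulder holds the coupler down), grows as it is pulled to +y, stop at 0.016 m; clears the ball from 0.012 m. The spring pulls back with 4 N at 0, 10 N at the stop, and shuts it when let go. While the lock is on it moves only 2 mm
- latch_grip (a point): where to grip the latch's upright black grip block (26 mm in x, 14 mm in y, from 98 to 146 mm above the bench): its axis, 126 mm up, 44 mm to +y of the ball's axis. Pinch it from above across the 14 mm, fingers closing along y. The tongue can be lifted by it (about 3 to 8 N); the block tilts with the tongue and may turn between the pads
- lock (a joint): transport lock slide on top of the tongue: starts locked at 0 to 0.010 m, grows as it is slid to +x (away from the ball, towards the hinge), end stop at 0.030 m. Friction about 2 N, stays where it is left. Its flat steel bar blocks the latch up to about 0.024 m
- lock_grip (a point): where to grip the lock's upright round black knob (20 mm dia., from 100 to 146 mm above the bench, on a flat plate): on its axis, 126 mm up, on the tongue's middle line, 90 mm in x from the ball's axis when the lock reads 0; moves with the lock
- wrench: bystander: loose 170 mm steel wrench lying on the bench to the right of the tongue; origin under its middle
- mug: bystander: loose steel cup, 70 mm diameter, 85 mm high, standing to the left of the tongue; origin under its middle
- tray: bystander: loose open cardboard tray, 90 x 120 x 35 mm, to the right of the coupler; origin under its middle

How it is judged (in metres and radians):
On the way, in this order (a step that is already met when the one before it is completed fails the run):
1. the transport lock is slid to its end stop, the tongue still down (value of joint lock above 0.027 m and z of coupler_mouth in the frame of ball_top below -0.024 m), for 0.2 s.
2. the latch is pulled sideways out from under the ball, the coupler still on the ball (value of joint latch above 0.01 m and z of coupler_mouth in the frame of ball_top below -0.015 m), for 0.1 s.
3. the coupler is lifted clear of the ball, held by the fingers (z of coupler_mouth in the frame of ball_top above 0.018 m and contact force between the fingers and tongue above 1 N), for 0.2 s.
At the end, for the whole second after the job is handed in: The gripper's fingers hold the tongue (or its latch) with at least 1 N, the coupler's mouth is at least 18 mm above the top of the ball, the tongue is still (under 0.1 rad/s) and touches neither the mount nor a bystander, and the transport lock is within 3 mm of its end stop (all of step 3 and value of joint lock above 0.027 m and angular speed of tongue below 0.1 rad/s and contact force between tongue and hitch below 0.3 N and contact force between tongue and wrench below 0.3 N and contact force between tongue and mug below 0.3 N and contact force between tongue and tray below 0.3 N); the arm keeps its last pose, push and grip.
It fails at once if the wrench is knocked or pushed away (distance of wrench from where it was at the start of the episode above 0.03 m).
It fails at once if the mug is knocked or pushed away (distance of mug from where it was at the start of the episode above 0.03 m).
It fails at once if the tray is knocked or pushed away (distance of tray from where it was at the start of the episode above 0.03 m).
It also fails if it takes over 48 s, if anything falls off the work surface, if the arm or the gripper's body presses on something with over 40 N, if the wrist force passes 120 N, or if a joint passes its speed limit or range.

## Working session

There is one attempt and no reset: what is moved stays moved. The work goes in short steps, Python scripts to look and compute and a tool call to move; the robot and the scene stay as the last step left them, time stands still between calls to the robot, and variables do not carry over. Pictures are saved under pics/ and viewed, at most 10 in all, crops included, and the job is handed in when it is done.

Besides the shell and the picture viewer there is one more tool, called as name([rows], argument=value, ...), one row to a line, values as JSON. servo_tool: Moves the arm, as the interface text tells. Its arguments: {"type":"object","properties":{"steps":{"type":"array"}},"required":["steps"]}

```bash
mkdir -p pics; cat > h.py <<'E'
import numpy as np, cv2
from scipy.spatial.transform import Rotation as R
from workcell import sensors, imaging
def grab(n):
    d=imaging.get_image(n); np.savez(f'pics/{n}.npz',**d); return d
def cloud(d):
    z=d['range_z']; h,w=z.shape; f=h/2/np.tan(np.radians(d['vertical_fov'])/2)
    v,u=np.mgrid[:h,:w]; P=np.dstack([(u-d['cx'])/f*z,(v-d['cy'])/f*z,z])
    Rm=R.from_rotvec(np.ravel(d['rvec'])).as_matrix()
    W=(P-np.ravel(d['tvec']))@Rm; W[z==0]=np.nan; return W
E
python3 - <<'E'
from h import *
a=grab('scene');b=grab('top')
cv2.imwrite('pics/s1.png',a['color']);cv2.imwrite('pics/t1.png',b['color'])
o=sensors.get_obs();print({k:np.round(v,3) for k,v in o.items()})
E
```

```text
{'t': np.float64(0.1), 'qpos': array([-1.185,  0.424,  1.631, -0.   ,  1.089, -0.019]), 'qvel': array([-0.002, -0.   , -0.001, -0.001,  0.   ,  0.001]), 'joint_torque': array([-1.0000e-03, -5.4562e+01, -2.7433e+01,  6.4000e-02,  1.9000e-02,
       -0.0000e+00]), 'ee_pos': array([ 245.98 , -574.049,  221.992]), 'orientation': array([-3.076, -0.631,  0.   ]), 'ft_force': array([2.230e-01, 1.000e-03, 1.005e+00]), 'moment': array([-0.012,  0.002,  0.042]), 'grasp_force': np.float64(0.0), 'width': np.float64(87.503)}
```

View pics/s1.png

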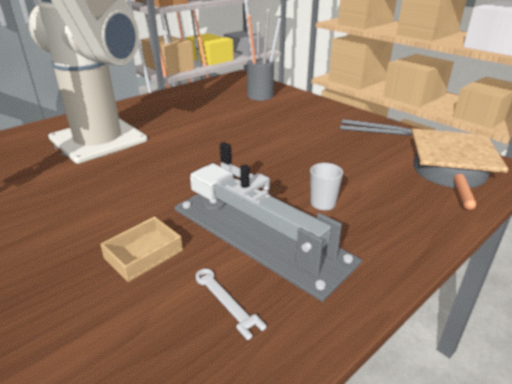

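View pics/t1.png

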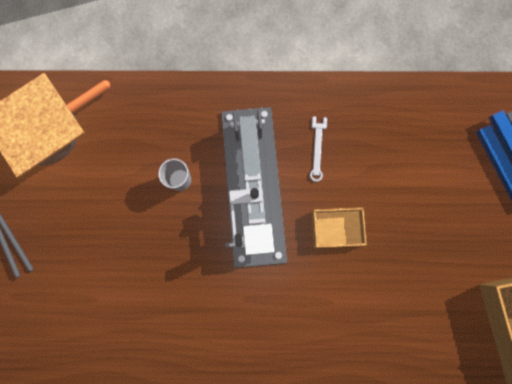

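The scene view shows the hitch with the mug on its left and the tray and wrench on its right. In the top view the white housing is at about (259,239), the knob at (254,193), the latch block at (238,240) and the mug at (175,175). Next I'll measure these with depth.

```bash
python3 - <<'E'
from h import *
b=dict(np.load('pics/top.npz'));W=cloud(b)
def rep(n,u0,u1,v0,v1,z0,z1):
    P=W[v0:v1,u0:u1].reshape(-1,3); P=P[(P[:,2]>z0)&(P[:,2]<z1)]
    print(n,len(P),P.mean(0).round(1) if len(P) else '',(np.ptp(P,axis=0)).round(0) if len(P) else '', ((P.max(0)+P.min(0))/2).round(1) if len(P) else ''); return P
rep('knob',244,266,182,206,135,160)
rep('latch',228,244,225,252,135,160)
rep('housing',244,276,222,256,80,100)
rep('mug',155,195,155,195,70,100)
rep('tray',308,372,203,252,25,45)
P=rep('bar',236,266,112,180,80,100)
c=P[:,:2]-P[:,:2].mean(0); w=np.linalg.svd(c,full_matrices=False)[2][0];print('bar yaw',np.arctan(w[1]/w[0]))
# base plate: z ~10
m=(W[...,2]>4)&(W[...,2]<16); m[:100]=0;m[275:]=0;m[:,:215]=0;m[:,295:]=0
pts=W[m][:,:2].astype(np.float32);r=cv2.minAreaRect(pts);print('plate',r,len(pts))
s=dict(np.load('pics/scene.npz'));W=cloud(s)
rep('s knob',236,254,160,190,102,150);rep('s latch',216,236,140,168,102,150)
E
python3 - <<'E'
import cv2
i=cv2.imread('pics/t1.png')[100:275,210:300];cv2.imwrite('pics/t1c.png',cv2.resize(i,None,fx=3.4,fy=3.4,interpolation=2))
E
```

```text
knob 69 [623.7  50.4 145.3] [19. 17. 13.] [623.9  50.2 142.5]
latch 81 [520.6  83.6 145.6] [25. 13. 15.] [520.8  83.3 142.4]
housing 860 [527.5  40.4  91. ] [72. 66. 19.] [528.   39.6  90.3]
mug 210 [679.6 243.5  80.8] [68. 68. 18.] [677.1 239.8  79. ]
tray 360 [ 559.  -156.8   33.8] [ 94. 123.  15.] [ 557.5 -154.1   32.4]
bar 1165 [743.1  61.3  90.4] [163.  61.  20.] [742.9  64.9  90. ]
bar yaw 0.07073648713125678
plate ((668.4971923828125, 51.18879699707031), (444.064453125, 200.81398010253906), 0.9126209616661072) 4662
s knob 253 [626.7  49.9 125.8] [31. 54. 46.] [622.2  63.2 125.3]
s latch 244 [523.8  82.6 127.8] [28. 17. 46.] [520.8  85.7 125.6]
```

View pics/t1c.png

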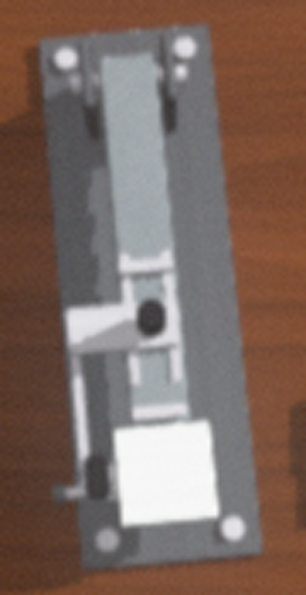

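Crop: housing centre about (167,473), knob (152,318), latch block (97,475). The hitch yaw comes out at about 0.095 rad, the ball axis at about (525,40), the knob at about (624,50) with the lock reading about 9 mm, and the latch block at about (521,83.5). Heights and sizes match the given values, so I'm moving above the knob.

servo_tool([
  [[0.0157,0.026,0],[0,0,-0.74],1],
  [[0.0157,0.026,0],[0,0,-0.74],1],
  [[0.0157,0.026,0],[0,0,-0.74],1],
  [[0.0157,0.026,0],[0,0,-0.74],1],
  [[0.0157,0.026,0],[0,0,-0.74],1],
  [[0.0157,0.026,0],[0,0,-0.74],1],
  [[0.0157,0.026,0],[0,0,-0.74],1],
  [[0.0157,0.026,0],[0,0,-0.74],1],
])

```text
t: 0.77
ee_pos: [372.1, -365.0, 222.5]
orientation: [-3.106, -0.47, 0.0]
ft_force: [-0.2, -0.6, 0.7]
width: 88.1
grasp_force: 0.0
```

servo_tool([
  [[0.0157,0.026,0],[0,0,-0.74],1],
  [[0.0157,0.026,0],[0,0,-0.74],1],
  [[0.0157,0.026,0],[0,0,-0.74],1],
  [[0.0157,0.026,0],[0,0,-0.74],1],
  [[0.0157,0.026,0],[0,0,-0.74],1],
  [[0.0157,0.026,0],[0,0,-0.74],1],
  [[0.0157,0.026,0],[0,0,-0.74],1],
  [[0.0157,0.026,0],[0,0,-0.74],1],
])

```text
t: 1.43
ee_pos: [497.7, -157.0, 222.5]
orientation: [-3.126, -0.31, 0.001]
ft_force: [-0.7, -0.4, 0.1]
width: 87.3
grasp_force: 0.0
```

servo_tool([
  [[0.0157,0.026,0],[0,0,-0.74],1],
  [[0.0157,0.026,0],[0,0,-0.74],1],
  [[0.0157,0.026,0],[0,0,-0.74],1],
  [[0.0157,0.026,0],[0,0,-0.74],1],
  [[0.0157,0.026,0],[0,0,-0.74],1],
  [[0.0157,0.026,0],[0,0,-0.74],1],
  [[0.0157,0.026,0],[0,0,-0.74],1],
  [[0,0,0],[0,0,0],1],
])

```text
t: 2.1
ee_pos: [609.4, 27.5, 222.4]
orientation: [-3.136, -0.173, -0.002]
ft_force: [-0.6, -0.6, 0.4]
width: 87.7
grasp_force: 0.0
```

servo_tool([
  [[0.0072,0.0114,-0.01],[0,0,-0.4],1],
  [[0.0072,0.0114,-0.01],[0,0,-0.4],1],
  [[0,0,-0.01],[0,0,0],1],
  [[0,0,-0.01],[0,0,0],1],
  [[0,0,-0.01],[0,0,0],1],
  [[0,0,0],[0,0,0],1],
  [[0,0,0],[0,0,0],1],
  [[0,0,0],[0,0,0],1],
])

```text
t: 2.77
ee_pos: [621.7, 45.8, 172.9]
orientation: [3.138, 0.146, 0.0]
ft_force: [-0.3, -0.1, 0.0]
width: 88.0
grasp_force: 0.0
```

```bash
cat >> h.py <<'E'
def wcloud(d,o):
    z=d['range_z']; h,w=z.shape; f=h/2/np.tan(np.radians(d['vertical_fov'])/2)
    v,u=np.mgrid[:h,:w]; x=(u-d['cx']);y=(v-d['cy']);r=np.hypot(x,y)+1e-9;t=np.tan(r/f)
    P=np.dstack([x/r*t*z,y/r*t*z,z]);T=d['tool_from_camera']
    P=P@T[:3,:3].T+T[:3,3]
    W=P@R.from_rotvec(o['orientation']).as_matrix().T+o['ee_pos']; W[z==0]=np.nan; return W
E
python3 - <<'E'
from h import *
o=sensors.get_obs();d=grab('wrist');W=wcloud(d,o)
cv2.imwrite('pics/w1.png',d['color']);print(o['ee_pos'],o['orientation'],d['tool_from_camera'].round(2))
m=(W[...,2]>138)&(W[...,2]<155)&(abs(W[...,0]-600)<150)&(abs(W[...,1]-60)<60)
n,l,s,c=cv2.connectedComponentsWithStats(m.astype(np.uint8))
for i in range(1,n):
    if s[i,4]>30: P=W[l==i];print(s[i],P.mean(0).round(1),P.min(0).round(0),P.max(0).round(0))
m=(W[...,2]>86)&(W[...,2]<96)&(W[...,0]<570)&(abs(W[...,1]-40)<34)
P=W[m];print(P.min(0),P.max(0),cv2.minAreaRect(P[:,:2].astype(np.float32)))
E
```

```text
[621.7112882   45.78117325 172.8859198 ] [3.13818349e+00 1.46174840e-01 2.83424556e-04] [[ 0.0000e+00 -9.5000e-01 -3.0000e-01  8.2450e+01]
 [ 1.0000e+00  0.0000e+00  0.0000e+00  1.0000e-02]
 [-0.0000e+00 -3.0000e-01  9.5000e-01 -1.6079e+02]
 [ 0.0000e+00  0.0000e+00  0.0000e+00  1.0000e+00]]
[234 207  29  29 621] [624.7  51.7 144. ] [614.  42. 138.] [633.  62. 146.]
[193 326  17  12 175] [515.6  84.1 144.1] [508.  77. 138.] [523.  92. 146.]
[508.53331375   8.69663848  86.02420218] [569.98870203  73.9184929   95.99989601] ((541.7708740234375, 43.299354553222656), (60.00080108642578, 63.8404655456543), 6.1302971839904785)
```

View pics/w1.png

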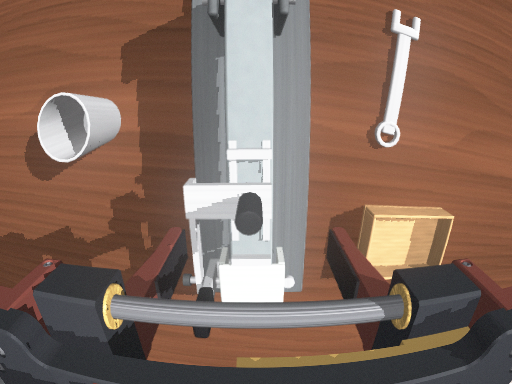

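The wrist view shows the knob at (249,214) between the open fingers. The latch block is at (202,330), partly hidden. The knob is at about (624,51.5), so I descend around it and close.

servo_tool([
  [[0.001,0.003,-0.012],[0,0,0],1],
  [[0.001,0.003,-0.012],[0,0,0],1],
  [[0,0,-0.012],[0,0,0],1],
  [[0,0,-0.012],[0,0,0],1],
  [[0,0,-0.012],[0,0,0],1],
  [[0,0,0],[0,0,0],1],
  [[0,0,0],[0,0,0],-1],
  [[0,0,0],[0,0,0],-1],
])

```text
t: 3.48
ee_pos: [623.9, 52.3, 112.6]
orientation: [-3.138, -0.147, -0.0]
ft_force: [0.6, 0.1, -0.1]
width: 78.0
grasp_force: 0.0
```

servo_tool([
  [[0,0,0],[0,0,0],-1],
  [[0,0,0],[0,0,0],-1],
  [[0,0,0],[0,0,0],-1],
  [[0,0,0],[0,0,0],-1],
  [[0,0,0],[0,0,0],-1],
  [[0,0,0],[0,0,0],-1],
  [[0,0,0],[0,0,0],-1],
  [[0,0,0],[0,0,0],-1],
])

```text
t: 4.15
ee_pos: [623.7, 52.4, 112.7]
orientation: [3.138, 0.147, 0.0]
ft_force: [-0.2, -0.3, 0.7]
width: 24.6
grasp_force: 0.0
```

servo_tool([
  [[0,0,0],[0,0,0],-1],
  [[0,0,0],[0,0,0],-1],
  [[0,0,0],[0,0,0],-1],
  [[0,0,0],[0,0,0],-1],
  [[0.002,0.0002,0],[0,0,0],-1],
  [[0.003,0.0003,0],[0,0,0],-1],
  [[0.003,0.0003,0],[0,0,0],-1],
  [[0.003,0.0003,0],[0,0,0],-1],
])

```text
t: 4.82
ee_pos: [634.8, 53.2, 112.6]
orientation: [3.138, 0.147, -0.001]
ft_force: [-1.8, -5.1, 2.2]
width: 19.8
grasp_force: 30.0
```

servo_tool([
  [[0.003,0.0003,0],[0,0,0],-1],
  [[0.003,0.0003,0],[0,0,0],-1],
  [[0.002,0.0002,0],[0,0,0],-1],
  [[0.001,0.0001,0],[0,0,0],-1],
  [[0.001,0.0001,0],[0,0,0],-1],
  [[0,0,0],[0,0,0],-1],
  [[0,0,0],[0,0,0],-1],
  [[0,0,0],[0,0,0],-1],
])

```text
t: 5.48
ee_pos: [644.4, 54.2, 112.6]
orientation: [3.138, 0.147, -0.002]
ft_force: [-2.4, -5.1, 2.1]
width: 19.1
grasp_force: 30.0
```

servo_tool([
  [[0.001,-0.0002,0],[0,0,0],-1],
  [[0.001,-0.0002,0],[0,0,0],-1],
  [[0.001,-0.0002,0],[0,0,0],-1],
  [[0,0,0],[0,0,0],-1],
  [[0,0,0],[0,0,0],-1],
  [[0,0,0],[0,0,0],-1],
  [[0,0,0],[0,0,0],-1],
  [[0,0,0],[0,0,0],-1],
])

```text
t: 6.15
ee_pos: [644.7, 54.1, 112.3]
orientation: [-3.138, -0.147, 0.01]
ft_force: [-12.5, -2.5, 8.9]
width: 19.3
grasp_force: 30.0
```

The stop is reached: the force rose to 12.5 N with no further travel. I back off the preload, open, and rise.

servo_tool([
  [[-0.0023,0,0],[0,0,0],-1],
  [[0,0,0],[0,0,0],1],
  [[0,0,0],[0,0,0],1],
  [[0,0,0],[0,0,0],1],
  [[0,0,0],[0,0,0],1],
  [[0,0,0],[0,0,0],1],
  [[0,0,0],[0,0,0],1],
  [[0,0,0],[0,0,0],1],
])

```text
t: 6.82
ee_pos: [645.5, 53.9, 112.6]
orientation: [-3.138, -0.147, -0.0]
ft_force: [-0.5, -0.2, 0.2]
width: 62.6
grasp_force: 0.0
```

servo_tool([
  [[0,0,0.015],[0,0,0],1],
  [[0,0,0.015],[0,0,0],1],
  [[0,0,0.015],[0,0,0],1],
  [[0,0,0.015],[0,0,0],1],
  [[-0.02,0,0.005],[0,0,0],1],
  [[-0.02,0,0],[0,0,0],1],
  [[-0.02,0,0],[0,0,0],1],
  [[-0.02,0,0],[0,0,0],1],
])

```text
t: 7.48
ee_pos: [564.6, 53.8, 177.9]
orientation: [-3.138, -0.147, -0.001]
ft_force: [-0.8, -0.3, 0.3]
width: 88.1
grasp_force: 0.0
```

servo_tool([
  [[-0.014,0.008,0],[0,0,0],1],
  [[-0.014,0.008,0],[0,0,0],1],
  [[-0.014,0.008,0],[0,0,0],1],
  [[0,0.007,0],[0,0,0],1],
  [[0,0,0],[0,0,0],1],
  [[0,0,0],[0,0,0],1],
  [[0,0,0],[0,0,0],1],
  [[0,0,0],[0,0,0],1],
])

```text
t: 8.15
ee_pos: [524.2, 84.6, 177.7]
orientation: [3.138, 0.147, 0.001]
ft_force: [0.1, 0.3, -0.1]
width: 87.7
grasp_force: 0.0
```

```bash
python3 - <<'E'
from h import *
o=sensors.get_obs();d=grab('wrist');W=wcloud(d,o)
cv2.imwrite('pics/w2.png',d['color']);print(o['ee_pos'],o['orientation'],o['width'])
m=(W[...,2]>130)&(W[...,2]<155)&(abs(W[...,0]-600)<150)&(abs(W[...,1]-60)<60)
n,l,s,c=cv2.connectedComponentsWithStats(m.astype(np.uint8))
for i in range(1,n):
    if s[i,4]>30: P=W[l==i];P=P[P[:,2]>140];print(s[i],P.mean(0).round(1),P.min(0).round(0),P.max(0).round(0))
E
```

```text
[524.15478777  84.59231773 177.6612205 ] [3.13811954e+00 1.46803432e-01 6.69039480e-04] 87.71828253401289
[303  41  32  31 741] [643.   54.4 144.2] [634.  44. 140.] [654.  64. 147.]
[245 205  20  39 743] [521.2  85.6 144.1] [508.  78. 140.] [533.  93. 146.]
```

View pics/w2.png

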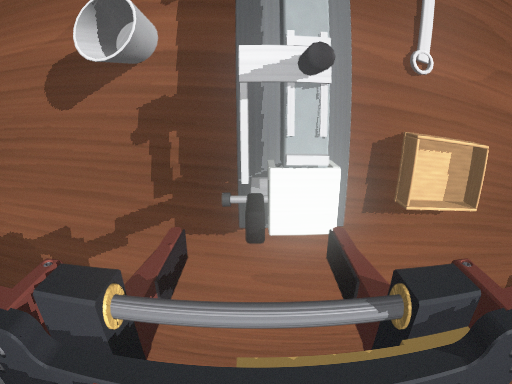

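The wrist view shows the knob at (316,58), world (643.5,54.3), so the lock is at about 0.030. The latch block at (255,215) has its top at about (521,85). Next I descend over the block and pinch it.

servo_tool([
  [[-0.0015,0,-0.012],[0,0,0],1],
  [[-0.0015,0,-0.012],[0,0,0],1],
  [[0,0,-0.012],[0,0,0],1],
  [[0,0,-0.012],[0,0,0],1],
  [[0,0,-0.012],[0,0,0],1],
  [[0,0,-0.009],[0,0,0],1],
  [[0,0,0],[0,0,0],-1],
  [[0,0,0],[0,0,0],-1],
])

```text
t: 8.87
ee_pos: [520.3, 84.6, 108.3]
orientation: [3.138, 0.147, -0.002]
ft_force: [1.0, 0.7, 0.9]
width: 77.8
grasp_force: 0.0
```

servo_tool([
  [[0,0,0],[0,0,0],-1],
  [[0,0,0],[0,0,0],-1],
  [[0,0,0],[0,0,0],-1],
  [[0,0,0],[0,0,0],-1],
  [[0,0,0],[0,0,0],-1],
  [[0,0,0],[0,0,0],-1],
  [[0,0,0],[0,0,0],-1],
  [[0,0,0],[0,0,0],-1],
])

```text
t: 9.53
ee_pos: [520.4, 84.9, 108.7]
orientation: [-3.138, -0.147, -0.0]
ft_force: [-0.8, 0.9, 0.1]
width: 24.1
grasp_force: 0.0
```

servo_tool([
  [[0,0,0],[0,0,0],-1],
  [[0,0,0],[0,0,0],-1],
  [[0,0,0],[0,0,0],-1],
  [[0,0,0],[0,0,0],-1],
  [[0,0,0],[0,0,0],-1],
  [[0,0,0],[0,0,0],-1],
  [[0,0,0],[0,0,0],-1],
  [[0,0,0],[0,0,0],-1],
])

```text
t: 10.2
ee_pos: [520.3, 85.4, 108.7]
orientation: [-3.137, -0.148, -0.0]
ft_force: [-1.1, 5.3, 0.2]
width: 14.1
grasp_force: 30.0
```

Gripped, 14.1 mm wide. Pulling sideways.

servo_tool([
  [[-0.0002,0.002,0],[0,0,0],-1],
  [[-0.0002,0.002,0],[0,0,0],-1],
  [[-0.0002,0.002,0],[0,0,0],-1],
  [[-0.0002,0.002,0],[0,0,0],-1],
  [[-0.0002,0.002,0],[0,0,0],-1],
  [[-0.0002,0.002,0],[0,0,0],-1],
  [[-0.0002,0.002,0],[0,0,0],-1],
  [[0,0,0],[0,0,0],-1],
])

```text
t: 10.87
ee_pos: [519.1, 97.8, 108.6]
orientation: [3.136, 0.149, 0.0]
ft_force: [1.3, -8.3, 0.4]
width: 13.6
grasp_force: 30.0
```

servo_tool([
  [[-0.0001,0.001,0],[0,0,0],-1],
  [[-0.0001,0.001,0],[0,0,0],-1],
  [[0,0,0],[0,0,0],-1],
  [[0,0,0],[0,0,0],-1],
  [[0,0,0],[0,0,0],-1],
  [[0,0,0],[0,0,0],-1],
  [[0,0,0],[0,0,0],-1],
  [[0,0,0],[0,0,0],-1],
])

```text
t: 11.53
ee_pos: [518.9, 99.4, 108.6]
orientation: [3.136, 0.148, -0.0]
ft_force: [0.8, -8.6, 0.5]
width: 14.0
grasp_force: 30.0
```

servo_tool([
  [[-0.0001,0.001,0],[0,0,0],-1],
  [[-0.0001,0.001,0],[0,0,0],-1],
  [[0,0,0],[0,0,0],-1],
  [[0,0,0],[0,0,0],-1],
  [[0,0,0],[0,0,0],-1],
  [[0,0,0],[0,0,0],-1],
  [[0,0,0],[0,0,0],-1],
  [[0,0,0],[0,0,0],-1],
])

```text
t: 12.2
ee_pos: [518.7, 101.3, 108.6]
orientation: [3.136, 0.148, -0.0]
ft_force: [1.8, -9.8, 0.1]
width: 13.4
grasp_force: 30.0
```

The pull force of 9.8 N puts the latch near its stop. I lift along the hinge arc, turning the tool with the tongue.

servo_tool([
  [[0.0005,0,0.0029],[-0.057,0.597,0],-1],
  [[0.0005,0,0.0029],[-0.057,0.597,0],-1],
  [[0.0005,0,0.0029],[-0.057,0.597,0],-1],
  [[0.0005,0,0.0029],[-0.057,0.597,0],-1],
  [[0.0005,0,0.0029],[-0.057,0.597,0],-1],
  [[0.0005,0,0.0029],[-0.057,0.597,0],-1],
  [[0.0005,0,0.0029],[-0.057,0.597,0],-1],
  [[0.0005,0.0002,0.0029],[-0.057,0.597,0],-1],
])

```text
t: 12.87
ee_pos: [522.8, 101.3, 131.6]
orientation: [3.129, 0.148, -0.131]
ft_force: [1.9, -9.0, -3.9]
width: 13.9
grasp_force: 30.0
```

Lift load is 3.9 N, so it is moving freely. Continuing.

servo_tool([
  [[0.0008,0.0001,0.0029],[-0.057,0.597,0],-1],
  [[0.0008,0,0.0029],[-0.057,0.597,0],-1],
  [[0.0008,0.0001,0.0029],[-0.057,0.597,0],-1],
  [[0.0008,0,0.0029],[-0.057,0.597,0],-1],
  [[0.0008,0.0001,0.0029],[-0.057,0.597,0],-1],
  [[0.0008,0,0.0029],[-0.057,0.597,0],-1],
  [[0.0008,0.0001,0.0029],[-0.057,0.597,0],-1],
  [[0.0008,0.0001,0.0028],[-0.057,0.597,0],-1],
])

```text
t: 13.53
ee_pos: [529.0, 101.6, 154.6]
orientation: [3.116, 0.147, -0.263]
ft_force: [1.7, -9.2, -3.2]
width: 14.2
grasp_force: 30.0
```

servo_tool([
  [[0.001,0.0001,0.0028],[-0.057,0.597,0],-1],
  [[0.001,0.0001,0.0028],[-0.057,0.597,0],-1],
  [[0.001,0.0001,0.0028],[-0.057,0.597,0],-1],
  [[0.001,0.0001,0.0028],[-0.057,0.597,0],-1],
  [[0.001,0.0001,0.0028],[-0.057,0.597,0],-1],
  [[0.001,0.0001,0.0028],[-0.057,0.597,0],-1],
  [[0.001,0.0001,0.0028],[-0.057,0.597,0],-1],
  [[0.001,0.0001,0.0028],[-0.057,0.597,0],-1],
])

```text
t: 14.2
ee_pos: [537.0, 102.3, 176.9]
orientation: [3.098, 0.146, -0.392]
ft_force: [2.1, -8.9, -2.4]
width: 13.6
grasp_force: 30.0
```

servo_tool([
  [[0,0,0],[0,0,0],-1],
  [[0,0,0],[0,0,0],-1],
  [[0,0,0],[0,0,0],-1],
  [[0,0,0],[0,0,0],-1],
  [[0,0,0],[0,0,0],-1],
  [[0,0,0],[0,0,0],-1],
  [[0,0,0],[0,0,0],-1],
  [[0,0,0],[0,0,0],-1],
])

```text
t: 14.87
ee_pos: [536.9, 102.2, 176.8]
orientation: [3.098, 0.146, -0.392]
ft_force: [0.4, -9.9, -3.5]
width: 14.0
grasp_force: 30.0
```

```bash
python3 - <<'E'
from h import *
o=sensors.get_obs();print({k:np.round(o[k],2) for k in('ee_pos','orientation','qvel','ft_force','width','grasp_force')})
a=grab('scene');W=cloud(a)
cv2.imwrite('pics/s2.png',cv2.resize(a['color'][110:310,130:390],None,fx=2.8,fy=2.8,interpolation=2))
E
```

```text
{'ee_pos': array([536.94, 102.22, 176.78]), 'orientation': array([ 3.1 ,  0.15, -0.39]), 'qvel': array([ 0., -0., -0.,  0., -0.,  0.]), 'ft_force': array([ 0.38, -9.87, -3.51]), 'width': np.float64(13.98), 'grasp_force': np.float64(29.99)}
```

View pics/s2.png

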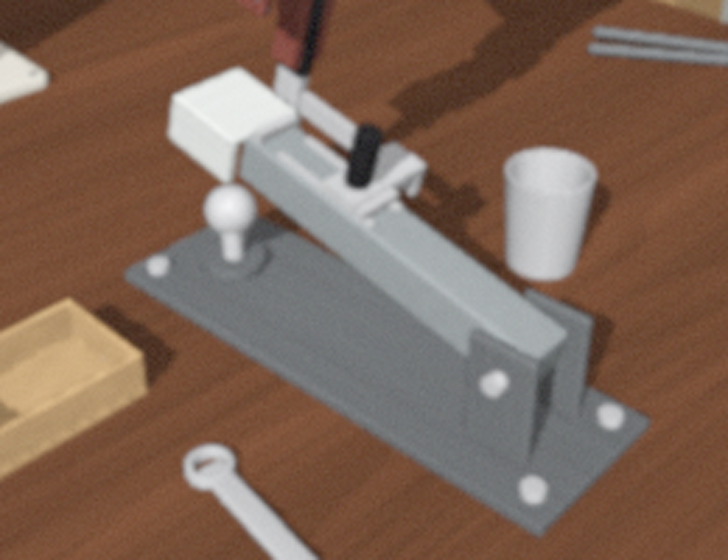

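The picture shows the ball free at crop (230,212), well below the housing at (230,120). The latch block is held in the fingers, the bystanders haven't moved, and the arm is still. The lock knob sits at (365,155), and gravity pushes it towards its stop. Handing in.

```bash
python3 -c "
from workcell import close_job
print(close_job())"
```

```text
the job is handed in; nothing more can be done
None
```

I handed the job in with the lock slid to its end stop, the latch held open and the coupler held still in the gripper, about 38 mm clear of the ball by the hinge geometry; the hand-in gave no verdict.

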